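# Draw the telescoping scrub brush out to its second stop and hold it ready

### The arm

A 6-joint arm with a two-finger parallel gripper is mounted at the origin on the work surface. World frame = base frame: x ahead of the robot, y to its left, z up, the work surface at z = 0. Lengths are in m, angles in rad, forces in N, time in s.
With the tool pointing down it reaches from about 0.35 to 0.775 m from the base axis. Payload 7.3 kg.
Tool frame: the origin (TCP) lies where the fingers leave the gripper's body, on its centre line; the fingertips stand 66 mm ahead of it and the grasp point (between the pads) lies ahead of it (r.pinch_z is the x of the grasp point in the tool frame, in m); x points along the fingers, y is the direction in which the jaws open and shut, and the axes are right-handed (so a half turn about x gives the same grasp; the last joint's range is limited). The gripper opens to 92 mm and grips with 3 to 60 N. Pads are 19 mm wide; open, the fingers measure 130 mm over their backs; the gripper's body (75 mm by 190 mm) begins 47 mm behind the grasp point.
Start: joints at [-1.391, 0.342, 1.524, -0, 1.275, -0.146], TCP at [0.168, -0.497, 0.292] pointing down, gripper open.
Joint ranges: [-2.53, 2.53], [-0.77, 2.02], [0.04, 2.7], [-1, 4.14], [0.28, 2.66], [-3.11, 3.11]. Speed limits (rad/s): [2.57, 2.57, 3.14, 3.14, 3.14, 3.14].

### API

Orientations are given as a unit quaternion [x, y, z, w].
In Python, from bench import r, imaging gives the robot as it stands. The module is installed in compiled form; this text tells all that it offers.
- The arm moves only by the shell command python3 -m inch 'ROWS' [FORCE]. ROWS is text: rows parted by semicolons, each of 7 numbers parted by spaces: the turn, a rotation vector about the tool's x, y, z in rad, then the shift along the tool's x, y, z in cm, then the opening, from 0 (shut) to 1 (fully open). In form: ax ay az tx ty tz fingers; .... A call has 1 to 5 rows; each row shifts and turns the commanded pose from where the row before left it, along the tool's axes as they then stand; what a row does not reach is not made up. A row lasts 1/8 s, in which the tool goes at most 62.5 mm and 10.7 degrees, less where a joint would pass 70% of its speed; a pose out of reach is approached as far as the arm can. A call is refused whole if a number of a shift passes 6.25 or a number of a turn 0.188, either way. A call with a gripper value outside its range is refused whole. The fingers move at their own pace and stop on an object; FORCE is the grip in N (left out, the last holds). Time passes only in rows, so rows that do not move let the fingers close. It gives the time, the measured TCP pose, the force and the opening at its end, in the units of the state.
- r.get_obs(): the state, without advancing time (a new reading comes with each control period).
- imaging.get_image(name): name is "side" or "top" or "wrist"; returns a dict with "frame" (480x640x3 uint8, red, green, blue), "mtx" (3x3 intrinsics, pixels), "T" (4x4, takes a point from camera to world coordinates). Camera axes: x right, y down, z forward; pixel columns grow to the right and rows downward; lengths in m; the calibration is good to about 2 mm. A picture is of the moment at which its call begins. There is no depth.
- r.close_job(): hands the job in, once; it reports no verdict.
The state is a dict: "clock": time; "joint_positions": joint angles; "qvel": joint speeds; "joint_torque": joint torques, N m; "eef_pos": TCP position; "eef_rot": TCP orientation; "force": force on the tool from outside, world axes, zero at the start; "wrist_torque": the same for the moment, N m; "finger_gap": finger opening in m.
Only numpy, scipy, OpenCV 4.12 (cv2) and the standard library are available. Lean on these libraries where they do the work, as an engineer would, in place of code of your own. Each camera call takes 0.05 s, during which the arm holds its last target.

### The job

Get the telescoping scrub brush ready for scrubbing the far corners of the cupboard: squeeze in the button on its handle's collar, draw the handle out past the first stop to the second stop at full length, and let the button spring back out so that it locks there. Then take hold of the locked brush again with the button left free, lift it out of its two rests until it is at least 5 cm higher than it lay, and finish while still holding it there, steady and about level. Leave the strainer and the soap case beside the rack where they are.

Things in the scene. Friction and masses are not known exactly. Their poses are not given: they have to be found in the camera images.
- brush: telescoping scrub brush level in the rack's two notches, 0.33 kg. Origin on the tube's axis where its neck sits in the first notch, 85 mm above the base. +x along the tube away from the head: the way the handle draws out (to the robot's right); +y the button's side; +z up. At the neck a flange stops against the notch when the handle is pulled, with 11 mm of play along the tube: eased back 5 mm towards the head, it lifts freely straight up.
- telescope (a joint): how far the handle is drawn out, m: 0 shut (locked at the start), first stop 0.080, second and last stop 0.160 (hard end at 0.161). At each a tooth of the button drops into a hole with 1.5 mm of play either way; between them the handle slides with about 3 N of friction. With the button kept in, it passes the first stop; let go in between, it snaps in at the next stop.
- button (a joint): how far the collar's button is pressed in, m: 0 out (locked, if at a stop), 0.006 fully in; the tooth is free from about 0.004. A spring pushes it out: 4 N at the start of its travel, 9 N fully in. It goes straight towards the tube's axis (the brush's -y).
- collar (a point): centre of the grey plastic collar at the head end of the handle tube, on the tube's axis; moves with the handle. The collar is 42 mm along the tube, 34 mm wide, 34 mm high. Drawn out to the second stop, the whole brush balances 40 to 65 mm behind this point (brush +x).
- button_face (a point): middle of the button's outer face, on the brush's +y side of the collar, level with the tube's axis and 24 mm from it when out, 18 mm when in (1 mm proud of the collar). The button is 26 mm along the tube, 18 mm high. Fingers closed across the collar press it in: 41 mm wide at first, 35 mm with the button in.
- hold_point (a point): point on the tube's axis 42 mm behind the collar's centre (brush +x), on plain aluminium tube 25 mm in diameter that runs from 21 to 310 mm behind that centre, then comes a 30 mm rubber grip to 410 mm. It moves with the handle; a grasp here leaves the button free.
- head (a point): middle of the brush's wooden head (110 mm across, 50 mm along the tube, bristles down to 41 mm below the axis), on the tube's axis, 64 mm from the brush's origin along its -x. Between head and collar runs the steel inner tube, 18 mm in diameter.
- rack: fixed aluminium rack: a strip 50 mm wide, 3 mm thick on the base and two notched brackets 76 mm wide, 99 and 93 mm high, under the brush's neck and 380 mm along its +x; the tube's axis lies at 85 mm. Origin on the base under the first notch, axes as the brush's. Notches edged with slippery nylon. Only the low strainer and soap case lie beside it, their centres 90 to 125 mm to the sides.
- strainer: grey silicone sink strainer, flange 88 mm in diameter, 25 mm high, on the far side of the rack; origin on the base under its centre
- soap_case: white plastic soap case, 64 x 97 mm, 33 mm high, on the robot's side of the rack; origin on the base under its centre

How it is judged:
On the way, in this order (a step that is already met when the one before it is completed fails the run):
1. the handle is drawn out past the first stop with the button pressed (value of joint telescope between 0.085 and 0.15 m and value of joint button above 0.003 m), for 0.05 s.
2. the handle is at the second stop and the button has sprung out and locked (value of joint telescope above 0.156 m and value of joint button below 0.0015 m), for 0.2 s.
At the end, for the whole second after the job is handed in: Locked at the second stop (drawn out 156 mm or more, button out to within 1.5 mm); held by the gripper (over 2 N) free of the rack, collar at least 45 mm and head 20 mm above where they lay, tube within 20 degrees of level, slower than 30 mm/s (all of step 2 and height (world z) of collar above 0.13 m and height (world z) of head above 0.105 m and angle between brush's own x axis and vertical between 1.22 and 1.92 rad and contact force between brush and the fingers above 2 N and contact force between brush and rack below 0.1 N and linear speed of brush below 0.03 m/s); the arm keeps its last pose, push and grip.
It fails at once if the strainer or the soap case is shifted by more than 30 mm or knocked over (distance of any of strainer, soap_case from where it was at the start of the episode above 0.03 m or angle between any of strainer, soap_case's own z axis and vertical above 0.5 rad).
It also fails if it takes over 42 s, if anything falls off the work surface, if the arm or the gripper's body presses on something with over 40 N, if the wrist force passes 120 N, or if a joint passes its speed limit or range.

## Working session

There is one attempt and no reset: what is moved stays moved. The work goes in short steps, Python scripts to look and compute and a shell command to move; the robot and the scene stay as the last step left them, time stands still between calls to the robot, and variables do not carry over. Pictures are saved under pics/ and viewed, and the job is handed in when it is done.

```bash
mkdir -p pics
python3 - <<'E'
from bench import r, imaging
import cv2
for n in ["side","top","wrist"]:
    d=imaging.get_image(n); cv2.imwrite(f"pics/{n}0.png",d["frame"][:,:,::-1])
    print(n,d["mtx"].round(1).tolist(),d["T"].round(4).tolist())
print(r.get_obs(), r.pinch_z)
E
```

```text
side [[534.6, 0.0, 311.4], [0.0, 534.6, 244.8], [0.0, 0.0, 1.0]] [[0.8445, -0.4141, 0.3397, 0.3146], [-0.5356, -0.6455, 0.5445, -0.2562], [-0.0062, -0.6417, -0.7669, 0.6251], [0.0, 0.0, 0.0, 1.0]]
top [[542.3, 0.0, 323.7], [0.0, 542.3, 242.3], [0.0, 0.0, 1.0]] [[-0.0091, -0.9942, 0.1068, 0.4621], [-0.9999, 0.0086, -0.0053, 0.1156], [0.0044, -0.1069, -0.9943, 0.7973], [0.0, 0.0, 0.0, 1.0]]
wrist [[427.8, 0.0, 325.2], [0.0, 427.8, 243.2], [0.0, 0.0, 1.0]] [[0.3198, -0.9166, -0.2402, 0.232], [-0.9475, -0.3096, -0.0798, -0.4749], [-0.0012, 0.2531, -0.9674, 0.3846], [0.0, 0.0, 0.0, 1.0]]
{'clock': 0.15, 'joint_positions': array([-1.39100085e+00,  3.42597031e-01,  1.52479493e+00,  2.38545099e-05,
        1.27540837e+00, -1.45992679e-01]), 'qvel': array([ 0.00109261, -0.00099329, -0.00426192,  0.00117297, -0.00194769,
        0.00113391]), 'joint_torque': array([ 1.22887246e-03, -4.31473017e+01, -2.44354230e+01,  7.17672729e-02,
        5.38406661e-02, -9.30700594e-05]), 'eef_pos': array([ 0.16801824, -0.49714752,  0.29168766]), 'eef_rot': array([ 0.69774727,  0.1150994 , -0.69774557,  0.11424529]), 'force': array([-0.86218175,  0.76403194, -0.90448893]), 'wrist_torque': array([ 0.00811281, -0.03507431,  0.02091975]), 'finger_gap': 0.09189561155555852} 0.0467
```

View pics/side0.png

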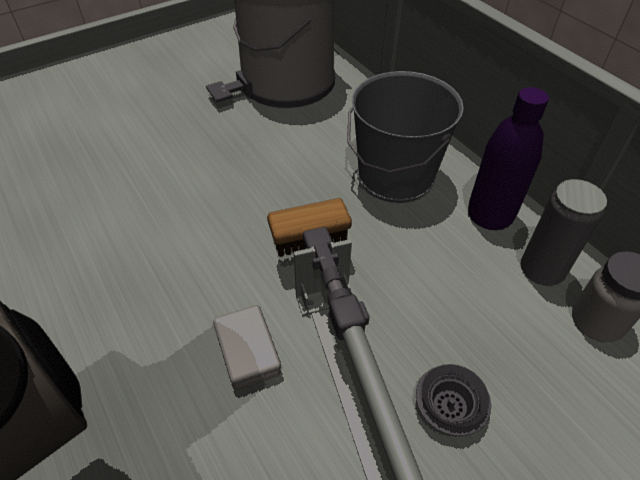

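View pics/top0.png

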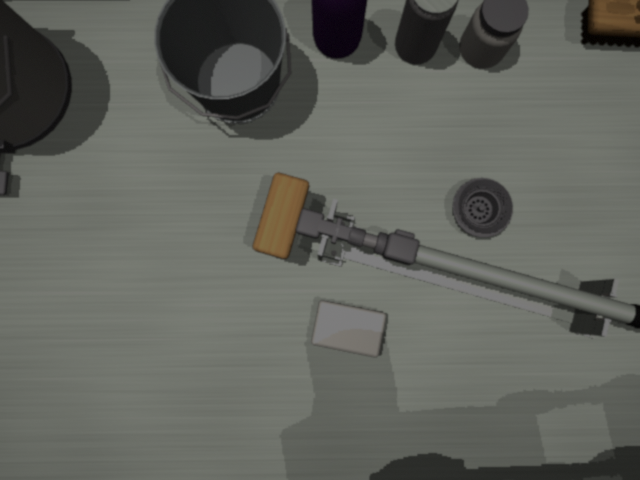

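View pics/wrist0.png

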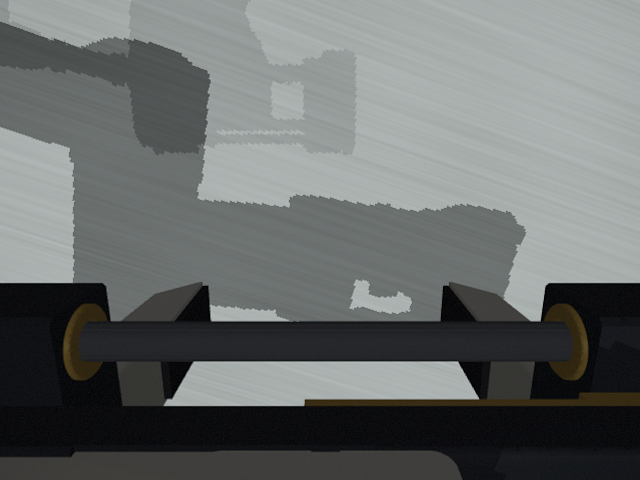

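The top view shows the head at about (282,216), collar at about (402,247), tube running right to (630,313), strainer at (482,208) and soap case at (350,328). I'll enlarge the collar region.

Run:
```python
import cv2
t=cv2.imread("pics/top0.png"); cv2.imwrite("pics/top0c.png",cv2.resize(t[190:290,290:450],None,fx=5,fy=5,interpolation=cv2.INTER_CUBIC))
cv2.imwrite("pics/top0d.png",cv2.resize(t[220:340,480:640],None,fx=5,fy=5,interpolation=cv2.INTER_CUBIC))
s=cv2.imread("pics/side0.png"); cv2.imwrite("pics/side0c.png",cv2.resize(s[220:340,270:430],None,fx=5,fy=5,interpolation=cv2.INTER_CUBIC))
```

```text
(no output)
```

View pics/top0c.png

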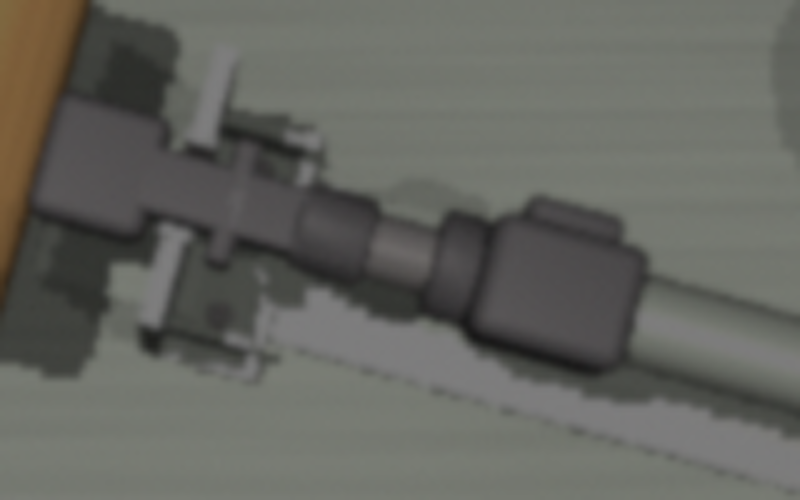

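View pics/top0d.png

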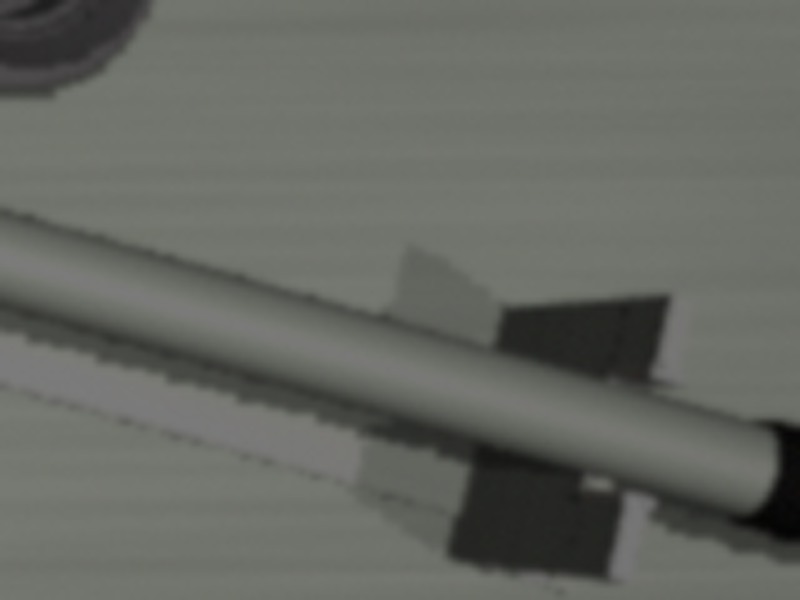

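View pics/side0c.png

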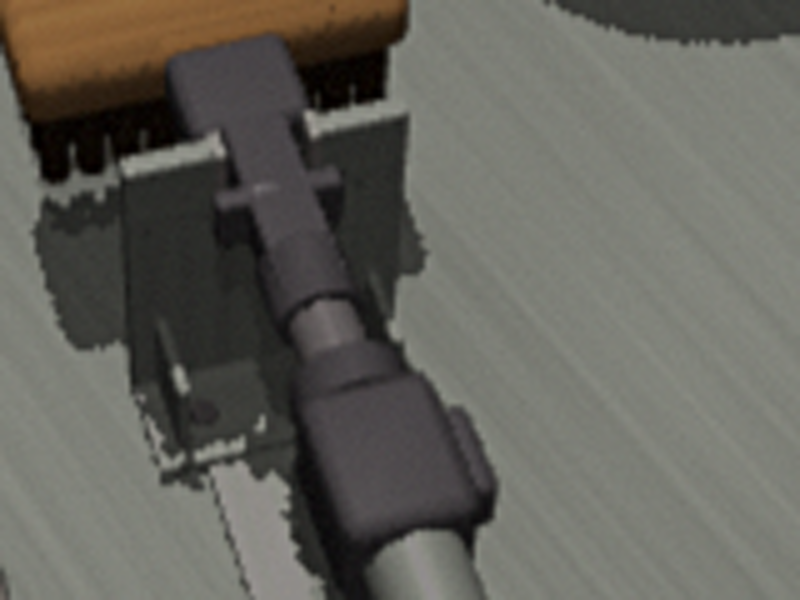

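```bash
cat > h.py <<'E'
import numpy as np
from bench import r, imaging
def ray(d,uv,z):
    K,T=d["mtx"],d["T"]; v=T[:3,:3]@np.linalg.solve(K,[uv[0],uv[1],1]); o=T[:3,3]
    return o+v*(z-o[2])/v[2]
def proj(d,p):
    T=d["T"]; q=T[:3,:3].T@(np.array(p)-T[:3,3]); q=d["mtx"]@q; return q[:2]/q[2]
E
python3 - <<'E'
from h import *
t=imaging.get_image("top"); s=imaging.get_image("side")
c=ray(t,(402,248.2),.102); print("collar",c, ray(s,(347.6,311),.102))
e=ray(t,(632.4,314),.0855); print(e)
n=ray(t,(290+205/5,190+190/5),.087);print("neck~",n)
h=ray(t,(282,216),.1);print("head",h)
for a in (n,h): 
  d=e-a; print(np.arctan2(d[1],d[0]))
d=e-c; print(np.arctan2(d[1],d[0]),np.linalg.norm(d[:2]))
print("strainer",ray(t,(482,208),.02),"soap",ray(t,(350,328),.03))
from scipy.spatial.transform import Rotation as R
print(R.from_quat(r.get_obs()["eef_rot"]).as_matrix().round(3))
E
```

```text
collar [0.52828599 0.01108154 0.102     ] [0.52802661 0.00835496 0.102     ]
[ 0.44099304 -0.29013648  0.0855    ]
neck~ [0.5573372  0.10203845 0.087     ]
head [0.57186795 0.16580876 0.1       ]
-1.8591897071531338
-1.850322006359606
-1.8528691633290206 0.3136117936873802
strainer [ 0.59376454 -0.11903881  0.02      ] soap [0.42357913 0.0758426  0.03      ]
[[-0.     0.32  -0.947]
 [ 0.001 -0.947 -0.32 ]
 [-1.    -0.001 -0.   ]]
```

```bash
cat >> h.py <<'E'
from scipy.spatial.transform import Rotation as R
TH=-1.853
def todo(target,th=TH):
    o=r.get_obs(); M=R.from_quat(o["eef_rot"]).as_matrix()
    bx=np.array([np.cos(th),np.sin(th),0]); x=np.array([0,0,-1.]); y=np.cross(bx,x); D=np.column_stack([x,y,bx])
    rv=R.from_matrix(M.T@D).as_rotvec()
    print("clock",round(o["clock"],2),"pos",o["eef_pos"].round(4),"turn",rv.round(3),"shift now-axes cm",(M.T@(np.array(target)-o["eef_pos"])*100).round(2),"desired-axes",(D.T@(np.array(target)-o["eef_pos"])*100).round(2),"F",o["force"].round(1),"bx F",round(float(o["force"]@bx),1),"gap",round(o["finger_gap"]*1000,2),"j",o["joint_positions"].round(2))
E
python3 -m inch '-0.187 0 0 0 0 0 1; -0.187 0 0 0 0 0 1;-0.187 0 0 0 0 0 1;-0.187 0 0 0 0 0 1;-0.187 0 0 0 0 0 1'
python3 -c "
from h import *
todo((.528,.0097,.22))"
```

```text
clock: 0.88
eef_pos: [0.168, -0.4973, 0.2921]
eef_rot: [0.57, 0.419, -0.57, 0.419]
force: [1.7, -0.1, -0.2]
finger_gap: 0.0917
clock 0.88 pos [ 0.168  -0.4973  0.2921] turn [-0.022 -0.     0.   ] shift now-axes cm [  7.22  19.18 -59.15] desired-axes [  7.21  20.45 -58.72] F [ 1.7 -0.1 -0.2] bx F -0.3 gap 91.67 j [-1.39  0.34  1.52 -0.    1.28 -1.09]
```

```bash
python3 -m inch '-0.022 0 0 0 2 -5.8 1; 0 0 0 0 2 -5.8 1;0 0 0 0 2 -5.8 1;0 0 0 0 2 -5.8 1;0 0 0 0 2 -5.8 1'
python3 -m inch '0 0 0 0 2 -5.8 1; 0 0 0 0 2 -5.8 1;0 0 0 0 2 -5.8 1;0 0 0 0 2 -5.8 1;0 0 0 0 2 -5.8 1'
python3 -c "
from h import *
todo((.528,.0097,.22))"
```

```text
clock: 1.5
eef_pos: [0.3482, -0.2469, 0.2924]
eef_rot: [0.567, 0.423, -0.567, 0.423]
force: [1.0, -0.5, -0.6]
finger_gap: 0.0916
clock: 2.12
eef_pos: [0.5266, 0.003, 0.2923]
eef_rot: [0.567, 0.423, -0.567, 0.423]
force: [0.0, -1.2, 0.1]
finger_gap: 0.0916
clock 2.12 pos [0.5266 0.003  0.2923] turn [-0.006  0.    -0.   ] shift now-axes cm [ 7.23 -0.06 -0.69] desired-axes [ 7.23 -0.05 -0.68] F [ 0.  -1.2  0.1] bx F 1.1 gap 91.57 j [-0.14  0.34  1.52 -0.    1.28  0.15]
```

```bash
python3 -m inch '0 0 0 2.5 0 -0.5 1; 0 0 0 2.5 0 0 1;0 0 0 0 0 0 1'
python3 - <<'E'
from h import *
import cv2
todo((.528,.0097,.22))
d=imaging.get_image("wrist"); cv2.imwrite("pics/w1.png",d["frame"][:,:,::-1])
for k in (-.03,0,.03): print(proj(d,(.528+k*np.cos(TH),.0097+k*np.sin(TH),.102)))
E
```

```text
clock: 2.5
eef_pos: [0.5261, 0.0063, 0.2405]
eef_rot: [-0.565, -0.424, 0.568, -0.422]
force: [0.6, -0.5, 0.6]
finger_gap: 0.0918
clock 2.5 pos [0.5261 0.0063 0.2405] turn [-0.005  0.001  0.004] shift now-axes cm [ 2.05  0.09 -0.38] desired-axes [ 2.05  0.08 -0.38] F [ 0.6 -0.5  0.6] bx F 0.3 gap 91.84 j [-0.13  0.39  1.6  -0.    1.16  0.15]
[328.28711629 196.53524806]
[328.49023964 249.67895276]
[328.68086558 299.55292662]
```

View pics/w1.png

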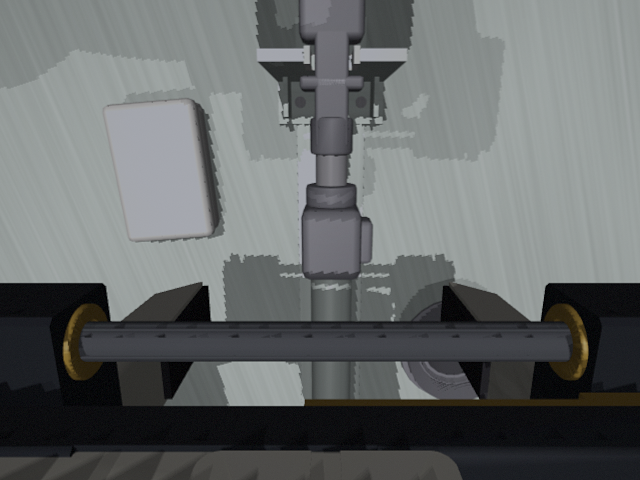

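Run:
```python
from h import *
bx=np.array([np.cos(TH),np.sin(TH),0]);by=np.array([-bx[1],bx[0],0])
t=imaging.get_image("top");w=imaging.get_image("wrist");s=imaging.get_image("side")
c0=np.array([.528,.0097,0])
for n,d,uv,z in [("top collar",t,(402,248.2),.102),("top button",t,(290+577/5,190+218/5),.094),("side collar",s,(347.6,311),.102),("side button",s,(270+472/5,220+455/5),.094),("w collar",w,(332,242),.102),("w button",w,(367,240),.094)]:
    p=ray(d,uv,z)-c0; print(n,(p@bx*1000).round(1),(p@by*1000).round(1))
```

```text
top collar -1.4 -0.1
top button -1.1 20.7
side collar 1.3 0.4
side button 2.1 21.3
w collar -3.8 4.0
w button -2.8 24.5
```

```bash
python3 -c "
from h import *
todo((.5296,.0105,.1317))"
```

```text
clock 2.7 pos [0.5276 0.0056 0.2435] turn [-0.006 -0.    -0.002] shift now-axes cm [11.18  0.03 -0.53] desired-axes [11.18  0.06 -0.53] F [-1.2 -0.   0.1] bx F 0.4 gap 91.95 j [-0.13  0.39  1.59 -0.    1.16  0.15]
```

```bash
python3 -m inch '0 0 0 3 0.1 -0.5 1; 0 0 0 3 0 0 1;0 0 0 3 0 0 1;0 0 0 2 0 0 1;0 0 0 0 0 0 1' 25
python3 - <<'E'
from h import *
import cv2
for i in range(3): todo((.5296,.0105,.1317))
d=imaging.get_image("wrist"); cv2.imwrite("pics/w2.png",d["frame"][:,:,::-1])
todo((.5296,.0105,.1317))
d=imaging.get_image("top"); cv2.imwrite("pics/t2.png",d["frame"][:,:,::-1])
todo((.5296,.0105,.1317))
E
```

```text
clock: 3.32
eef_pos: [0.5292, 0.0102, 0.1319]
eef_rot: [-0.566, -0.423, 0.567, -0.423]
force: [-0.3, -0.3, 0.4]
finger_gap: 0.0921
clock 3.33 pos [0.5292 0.0102 0.1319] turn [-0.006  0.     0.001] shift now-axes cm [ 0.02  0.03 -0.04] desired-axes [ 0.02  0.03 -0.04] F [-0.3 -0.3  0.4] bx F 0.4 gap 92.15 j [-0.13  0.53  1.71 -0.    0.89  0.16]
clock 3.33 pos [0.5292 0.0102 0.1319] turn [-0.006  0.     0.001] shift now-axes cm [ 0.02  0.03 -0.04] desired-axes [ 0.02  0.03 -0.04] F [-0.3 -0.3  0.4] bx F 0.4 gap 92.15 j [-0.13  0.53  1.71 -0.    0.89  0.16]
clock 3.33 pos [0.5292 0.0102 0.1319] turn [-0.006  0.     0.001] shift now-axes cm [ 0.02  0.03 -0.04] desired-axes [ 0.02  0.03 -0.04] F [-0.3 -0.3  0.4] bx F 0.4 gap 92.15 j [-0.13  0.53  1.71 -0.    0.89  0.16]
clock 3.38 pos [0.5298 0.0102 0.1329] turn [-0.006 -0.    -0.001] shift now-axes cm [ 0.12 -0.03 -0.03] desired-axes [ 0.12 -0.03 -0.03] F [ 0.7  0.4 -0.3] bx F -0.6 gap 92.08 j [-0.13  0.53  1.71 -0.    0.9   0.16]
clock 3.42 pos [0.5302 0.0101 0.1334] turn [-0.006 -0.    -0.002] shift now-axes cm [ 0.17 -0.07 -0.02] desired-axes [ 0.17 -0.07 -0.02] F [0.1 0.1 0.7] bx F -0.2 gap 91.92 j [-0.13  0.53  1.71 -0.    0.89  0.16]
```

View pics/w2.png

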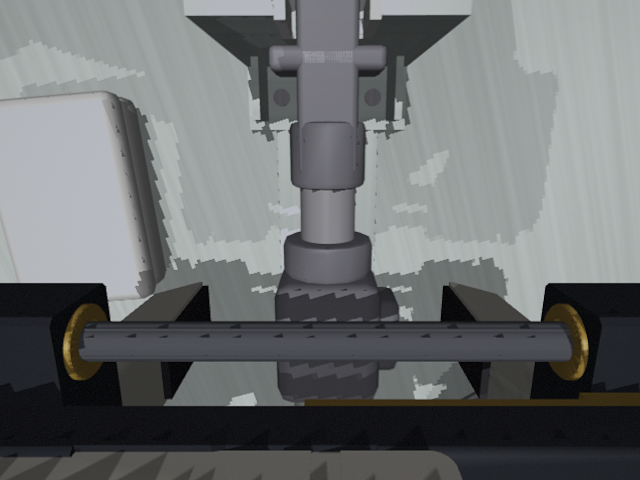

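View pics/t2.png

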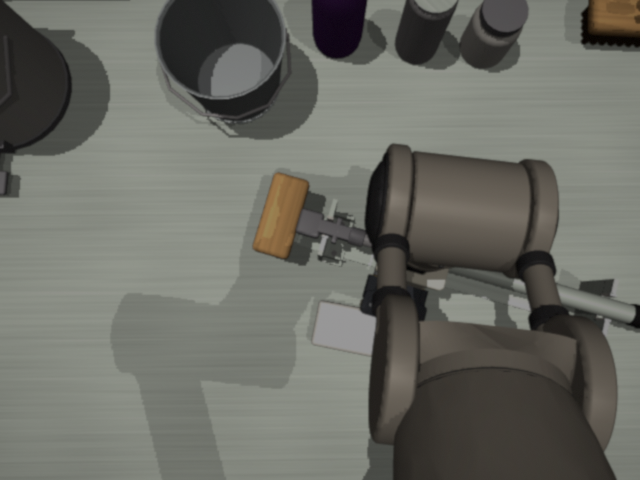

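The collar (columns 277–380) sits between the fingers, with the button (rows ~288–370) beside the right pad. Now to close.

```bash
python3 -m inch '0 0 0 0.1 0 0 0; 0 0 0 0 0 0 0;0 0 0 0 0 0 0;0 0 0 0 0 0 0;0 0 0 0 0 0 0' 28; python3 -c "
from h import *
todo((.5296,.0105,.1317))"
```

```text
clock: 4.05
eef_pos: [0.5296, 0.0104, 0.1312]
eef_rot: [0.567, 0.423, -0.567, 0.423]
force: [1.0, -0.4, 0.2]
finger_gap: 0.0462
clock 4.05 pos [0.5296 0.0104 0.1312] turn [-0.006  0.    -0.   ] shift now-axes cm [-0.05  0.   -0.01] desired-axes [-0.05  0.   -0.01] F [ 1.  -0.4  0.2] bx F 0.1 gap 46.23 j [-0.13  0.53  1.72 -0.    0.89  0.16]
```

```bash
python3 -m inch '0 0 0 0 0 0 0;0 0 0 0 0 0 0;0 0 0 0 0 0 0;0 0 0 0 0 0 0' 28; python3 -c "
from h import *
todo((.5296,.0105,.1317))"
```

```text
clock: 4.55
eef_pos: [0.5295, 0.0104, 0.1313]
eef_rot: [0.567, 0.423, -0.567, 0.423]
force: [-0.5, -0.4, 2.9]
finger_gap: 0.0348
clock 4.55 pos [0.5295 0.0104 0.1313] turn [-0.006  0.    -0.   ] shift now-axes cm [-0.04  0.01 -0.01] desired-axes [-0.04  0.01 -0.01] F [-0.5 -0.4  2.9] bx F 0.5 gap 34.79 j [-0.13  0.53  1.72 -0.    0.89  0.16]
```

Gap 34.8 mm: the button is in. Next I draw along tool +z.

```bash
python3 -m inch '0 0 0 0 0 0.5 0;0 0 0 0 0 1 0;0 0 0 0 0 1 0;0 0 0 0 0 1 0;0 0 0 0 0 1 0' 28; python3 -c "
from h import *
todo((.5296,.0105,.1317))"
python3 -m inch '0 0 0 0 0 1 0;0 0 0 0 0 1 0;0 0 0 0 0 1 0;0 0 0 0 0 1 0;0 0 0 0 0 1 0' 28; python3 -c "
from h import *
todo((.5296,.0105,.1317))"
```

```text
clock: 5.18
eef_pos: [0.5165, -0.0335, 0.1313]
eef_rot: [0.567, 0.423, -0.567, 0.423]
force: [0.8, 3.2, 2.4]
finger_gap: 0.035
clock 5.17 pos [ 0.5165 -0.0335  0.1313] turn [-0.006 -0.    -0.   ] shift now-axes cm [-0.04  0.01 -4.59] desired-axes [-0.04  0.03 -4.59] F [0.8 3.2 2.4] bx F -3.3 gap 35.01 j [-0.21  0.52  1.75  0.    0.87  0.08]
clock: 5.8
eef_pos: [0.5023, -0.0813, 0.1313]
eef_rot: [0.567, 0.423, -0.567, 0.423]
force: [1.8, 4.4, 3.4]
finger_gap: 0.0345
clock 5.8 pos [ 0.5023 -0.0813  0.1313] turn [-0.006  0.    -0.   ] shift now-axes cm [-0.04  0.01 -9.58] desired-axes [-0.04  0.07 -9.58] F [1.8 4.4 3.4] bx F -4.7 gap 34.53 j [-0.31  0.5   1.77 -0.    0.86 -0.02]
```

```bash
python3 -m inch '0 0 0 0 0.02 1 0;0 0 0 0 0.02 1 0;0 0 0 0 0.02 1 0;0 0 0 0 0 0.5 0;0 0 0 0 0 0.5 0' 28
python3 - <<'E'
from h import *
import cv2
todo((.5296,.0105,.1317))
d=imaging.get_image("side"); cv2.imwrite("pics/s3.png",d["frame"][:,:,::-1])
d=imaging.get_image("wrist"); cv2.imwrite("pics/w3.png",d["frame"][:,:,::-1])
E
```

```text
clock: 6.42
eef_pos: [0.4914, -0.1196, 0.1312]
eef_rot: [-0.566, -0.423, 0.567, -0.423]
force: [0.4, 5.8, 3.8]
finger_gap: 0.0346
clock 6.42 pos [ 0.4914 -0.1196  0.1312] turn [-0.006  0.     0.   ] shift now-axes cm [ -0.05  -0.03 -13.56] desired-axes [ -0.05   0.05 -13.56] F [0.4 5.8 3.8] bx F -5.7 gap 34.61 j [-0.39  0.5   1.78 -0.    0.86 -0.1 ]
```

View pics/s3.png

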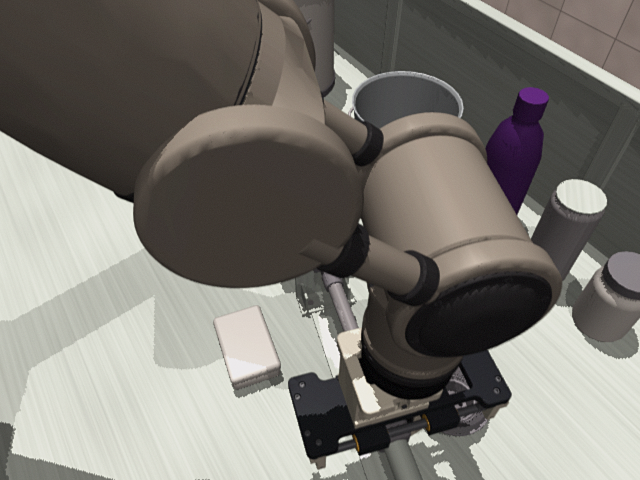

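View pics/w3.png

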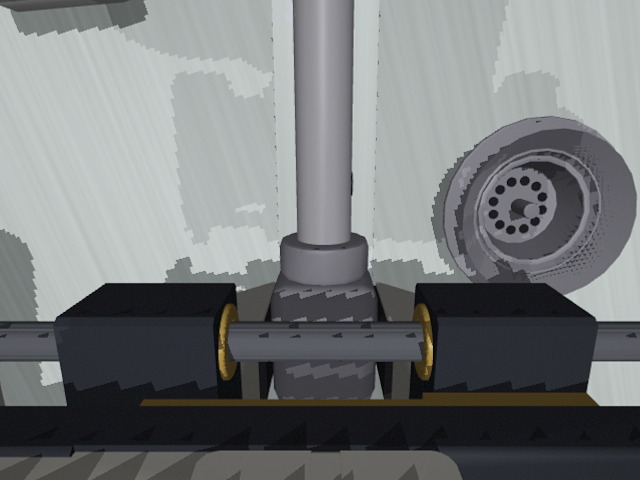

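The handle has slid out well past the first stop and the collar has not moved in the pads. I'll ease on until the end stop is felt.

```bash
python3 -m inch '0 0 0 0 0 0.5 0;0 0 0 0 0 0.5 0;0 0 0 0 0 0.5 0;0 0 0 0 0 0.3 0;0 0 0 0 0 0 0' 28; python3 -c "
from h import *
todo((.5296,.0105,.1317))"
python3 -m inch '0 0 0 0 0 0.2 0;0 0 0 0 0 0.2 0;0 0 0 0 0 0 0' 28; python3 -c "
from h import *
todo((.5296,.0105,.1317))"
```

```text
clock: 7.15
eef_pos: [0.4862, -0.1371, 0.1312]
eef_rot: [-0.566, -0.423, 0.567, -0.423]
force: [-0.6, 0.6, 5.1]
finger_gap: 0.0347
clock 7.15 pos [ 0.4862 -0.1371  0.1312] turn [-0.006  0.001  0.   ] shift now-axes cm [ -0.06  -0.03 -15.39] desired-axes [ -0.05   0.05 -15.39] F [-0.6  0.6  5.1] bx F -0.4 gap 34.72 j [-0.43  0.5   1.78 -0.    0.86 -0.14]
clock: 7.52
eef_pos: [0.4853, -0.1405, 0.1312]
eef_rot: [-0.566, -0.423, 0.567, -0.423]
force: [-0.3, 1.9, 4.0]
finger_gap: 0.0348
clock 7.53 pos [ 0.4853 -0.1405  0.1312] turn [-0.006  0.     0.   ] shift now-axes cm [ -0.05  -0.04 -15.74] desired-axes [ -0.05   0.05 -15.74] F [-0.3  1.9  4. ] bx F -1.8 gap 34.82 j [-0.43  0.5   1.78 -0.    0.86 -0.15]
```

```bash
python3 -m inch '0 0 0 0 0 0.2 0;0 0 0 0 0 0.2 0;0 0 0 0 0 0 0' 28; python3 -c "
from h import *
todo((.5296,.0105,.1317))"
python3 -m inch '0 0 0 0 0 0.2 0;0 0 0 0 0 0 0' 28; python3 -c "
from h import *
todo((.5296,.0105,.1317))"
```

```text
clock: 7.9
eef_pos: [0.4842, -0.1443, 0.1312]
eef_rot: [-0.566, -0.423, 0.567, -0.423]
force: [-0.5, 2.9, 4.9]
finger_gap: 0.0347
clock 7.9 pos [ 0.4842 -0.1443  0.1312] turn [-0.006  0.     0.   ] shift now-axes cm [ -0.05  -0.04 -16.14] desired-axes [ -0.05   0.05 -16.14] F [-0.5  2.9  4.9] bx F -2.7 gap 34.69 j [-0.44  0.5   1.78 -0.    0.86 -0.15]
clock: 8.15
eef_pos: [0.4836, -0.1462, 0.1312]
eef_rot: [-0.566, -0.423, 0.567, -0.423]
force: [0.8, 2.7, 5.0]
finger_gap: 0.0344
clock 8.15 pos [ 0.4836 -0.1462  0.1312] turn [-0.006  0.     0.   ] shift now-axes cm [ -0.06  -0.04 -16.33] desired-axes [ -0.05   0.05 -16.33] F [0.8 2.7 5. ] bx F -2.8 gap 34.36 j [-0.45  0.5   1.78 -0.    0.86 -0.16]
```

```bash
for i in 1; do python3 -m inch '0 0 0 0 0 0.2 0;0 0 0 0 0 0 0' 28; python3 -c "
from h import *
todo((.5296,.0105,.1317))"
python3 -m inch '0 0 0 0 0 0.2 0;0 0 0 0 0 0 0' 28; python3 -c "
from h import *
todo((.5296,.0105,.1317))"
python3 -m inch '0 0 0 0 0 0.2 0;0 0 0 0 0 0 0' 28; python3 -c "
from h import *
todo((.5296,.0105,.1317))"
python3 -m inch '0 0 0 0 0 0.2 0;0 0 0 0 0 0 0' 28; python3 -c "
from h import *
todo((.5296,.0105,.1317))"; done
```

```text
clock: 8.4
eef_pos: [0.4831, -0.1482, 0.1312]
eef_rot: [-0.566, -0.423, 0.567, -0.423]
force: [-0.4, 2.7, 3.9]
finger_gap: 0.0347
clock 8.4 pos [ 0.4831 -0.1482  0.1312] turn [-0.006  0.     0.   ] shift now-axes cm [ -0.06  -0.04 -16.54] desired-axes [ -0.05   0.05 -16.54] F [-0.4  2.7  3.9] bx F -2.5 gap 34.66 j [-0.45  0.5   1.78 -0.    0.86 -0.16]
clock: 8.65
eef_pos: [0.4827, -0.1492, 0.1312]
eef_rot: [0.567, 0.423, -0.566, 0.423]
force: [1.6, 7.7, 5.3]
finger_gap: 0.0347
clock 8.65 pos [ 0.4827 -0.1492  0.1312] turn [-0.006 -0.001  0.   ] shift now-axes cm [ -0.03  -0.05 -16.64] desired-axes [ -0.05   0.05 -16.64] F [1.6 7.7 5.3] bx F -7.8 gap 34.73 j [-0.45  0.5   1.78  0.    0.86 -0.16]
clock: 8.9
eef_pos: [0.4826, -0.1495, 0.1311]
eef_rot: [0.568, 0.424, -0.566, 0.422]
force: [6.4, 16.5, 6.0]
finger_gap: 0.0346
clock 8.9 pos [ 0.4826 -0.1495  0.1311] turn [-0.007 -0.004 -0.   ] shift now-axes cm [ 1.000e-02 -5.000e-02 -1.668e+01] desired-axes [ -0.06   0.06 -16.68] F [ 6.4 16.5  6. ] bx F -17.6 gap 34.6 j [-0.45  0.5   1.78  0.01  0.86 -0.17]
clock: 9.15
eef_pos: [0.4825, -0.1498, 0.1311]
eef_rot: [0.569, 0.424, -0.565, 0.421]
force: [10.2, 25.2, 6.7]
finger_gap: 0.0346
clock 9.15 pos [ 0.4825 -0.1498  0.1311] turn [-0.007 -0.007  0.   ] shift now-axes cm [  0.05  -0.05 -16.71] desired-axes [ -0.06   0.06 -16.71] F [10.2 25.2  6.7] bx F -27.0 gap 34.62 j [-0.46  0.5   1.78  0.01  0.86 -0.17]
```

Hard end felt (27 N). I relieve the overtravel and release the button.

```bash
python3 -m inch '0 0 0 0 0 -0.4 0;0 0 0 0 0 0 0' 28; python3 -c "
from h import *
todo((.5296,.0105,.1317))"
python3 -m inch '0 0 0 0 0 0 0.55;0 0 0 0 0 0 0.55;0 0 0 0 0 0 0.55;0 0 0 0 0 0 0.55'
python3 - <<'E'
from h import *
import cv2
todo((.5296,.0105,.1317))
d=imaging.get_image("wrist"); cv2.imwrite("pics/w4.png",d["frame"][:,:,::-1])
E
```

```text
clock: 9.4
eef_pos: [0.4827, -0.1493, 0.1311]
eef_rot: [0.567, 0.423, -0.566, 0.423]
force: [2.1, 7.8, 6.0]
finger_gap: 0.0349
clock 9.4 pos [ 0.4827 -0.1493  0.1311] turn [-0.006 -0.001  0.   ] shift now-axes cm [ -0.04  -0.04 -16.65] desired-axes [ -0.06   0.05 -16.65] F [2.1 7.8 6. ] bx F -8.1 gap 34.9 j [-0.45  0.5   1.78  0.    0.86 -0.16]
clock: 9.9
eef_pos: [0.4823, -0.1502, 0.131]
eef_rot: [-0.566, -0.423, 0.567, -0.423]
force: [0.3, 0.8, 0.3]
finger_gap: 0.0504
clock 9.9 pos [ 0.4823 -0.1502  0.131 ] turn [-0.006  0.     0.001] shift now-axes cm [ -0.08  -0.04 -16.75] desired-axes [ -0.07   0.07 -16.75] F [0.3 0.8 0.3] bx F -0.9 gap 50.36 j [-0.45  0.5   1.78 -0.    0.86 -0.16]
```

View pics/w4.png

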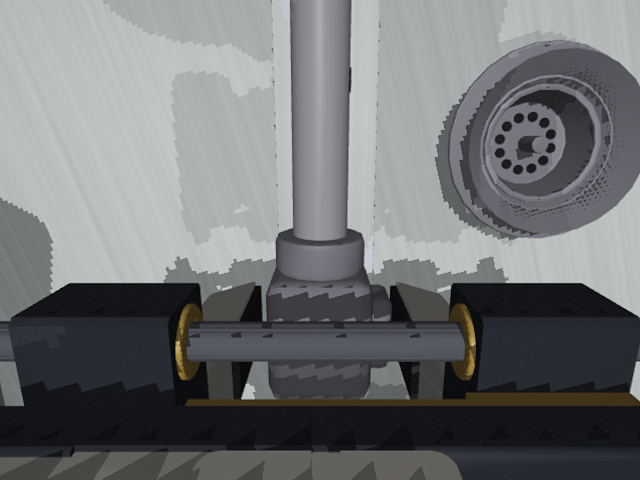

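The button's step beside the collar (columns ~370–392) has come back, wider than when pressed, so it is locked. Now I open and shift about 52 mm along the tube.

```bash
python3 -m inch '0 0 0 0 0 0 1;0 0 0 0 0 0 1;0 0 0 0 0.05 1.7 1;0 0 0 0 0 1.7 1;0 0 0 0 0 1.7 1'; python3 -m inch '0 0 0 0 0 0 0;0 0 0 0 0 0 0;0 0 0 0 0 0 0;0 0 0 0 0 0 0;0 0 0 0 0 0 0' 30;  python3 - <<'E'
from h import *
import cv2
todo((.5296,.0105,.1317))
d=imaging.get_image("wrist"); cv2.imwrite("pics/w5.png",d["frame"][:,:,::-1])
d=imaging.get_image("side"); cv2.imwrite("pics/s5.png",d["frame"][:,:,::-1])
E
```

```text
clock: 10.58
eef_pos: [0.4681, -0.2005, 0.1312]
eef_rot: [-0.567, -0.423, 0.567, -0.423]
force: [0.0, 0.1, -0.1]
finger_gap: 0.091
clock: 11.2
eef_pos: [0.4687, -0.1986, 0.1312]
eef_rot: [-0.566, -0.423, 0.566, -0.423]
force: [0.1, 0.6, -0.1]
finger_gap: 0.0464
clock 11.2 pos [ 0.4687 -0.1986  0.1312] turn [-0.005  0.    -0.   ] shift now-axes cm [ -0.05  -0.09 -21.78] desired-axes [ -0.05   0.03 -21.78] F [ 0.1  0.6 -0.1] bx F -0.6 gap 46.37 j [-0.55  0.51  1.77 -0.    0.86 -0.26]
```

View pics/w5.png

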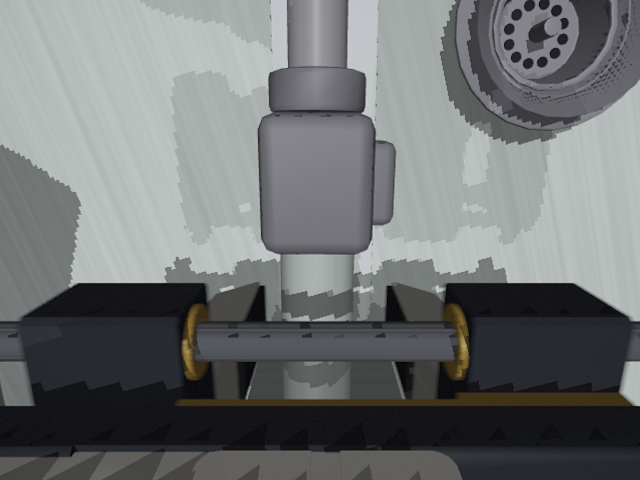

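View pics/s5.png

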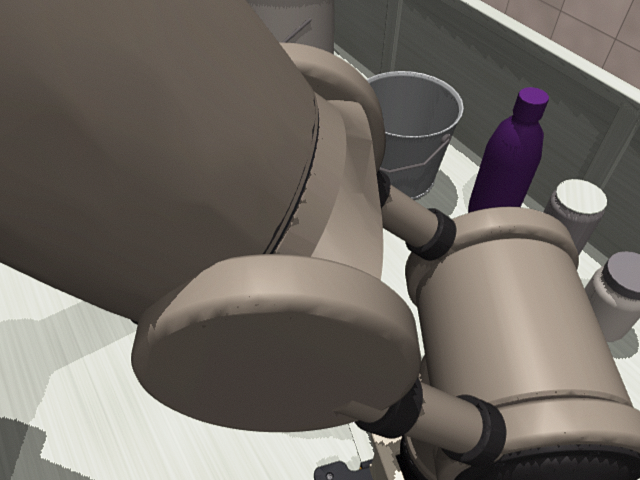

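The button stands proud (x 375–396, y 140–225) and the pads will meet plain tube. The tube centre is about 2 mm left of the jaw centre, so I correct while closing.

```bash
python3 -m inch '0 0 0 0 -0.2 0 0;0 0 0 0 0 0 0;0 0 0 0 0 0 0;0 0 0 0 0 0 0;0 0 0 0 0 0 0' 40;  python3 -c "
from h import *
todo((.5296,.0105,.1317))"
```

```text
clock: 11.92
eef_pos: [0.4666, -0.1983, 0.1312]
eef_rot: [-0.567, -0.423, 0.567, -0.423]
force: [-0.8, 0.3, -0.6]
finger_gap: 0.0239
clock 11.93 pos [ 0.4666 -0.1983  0.1312] turn [-0.006  0.     0.   ] shift now-axes cm [ -0.05   0.11 -21.81] desired-axes [ -0.05   0.24 -21.81] F [-0.8  0.3 -0.6] bx F -0.1 gap 23.94 j [-0.55  0.5   1.78 -0.    0.86 -0.27]
```

Held (gap 24 mm). Next I ease back 5 mm towards the head and start lifting.

```bash
python3 -m inch '0 0 0 0 0 -0.25 0;0 0 0 0 0 -0.25 0;0 0 0 0 0 0 0' 40;  python3 -c "
from h import *
todo((.5296,.0105,.1317))"
python3 -m inch '0 0 0 -0.5 0 0 0;0 0 0 -0.5 0 0 0;0 0 0 0 0 0 0' 40;  python3 -c "
from h import *
todo((.5296,.0105,.1317))"
```

```text
clock: 12.3
eef_pos: [0.4683, -0.1933, 0.1312]
eef_rot: [0.567, 0.423, -0.566, 0.423]
force: [0.2, -0.2, -0.8]
finger_gap: 0.0241
clock 12.3 pos [ 0.4683 -0.1933  0.1312] turn [-0.006 -0.    -0.   ] shift now-axes cm [ -0.05   0.09 -21.28] desired-axes [ -0.05   0.21 -21.28] F [ 0.2 -0.2 -0.8] bx F 0.2 gap 24.07 j [-0.54  0.5   1.78  0.    0.86 -0.26]
clock: 12.68
eef_pos: [0.4683, -0.1937, 0.1417]
eef_rot: [0.567, 0.423, -0.566, 0.423]
force: [-0.0, 1.1, -3.7]
finger_gap: 0.0238
clock 12.68 pos [ 0.4683 -0.1937  0.1417] turn [-0.006  0.    -0.001] shift now-axes cm [  0.99   0.08 -21.32] desired-axes [  1.     0.21 -21.32] F [-0.   1.1 -3.7] bx F -1.1 gap 23.79 j [-0.54  0.49  1.77 -0.    0.88 -0.26]
```

```bash
python3 -m inch '0 0 0 -1 0 0 0;0 0 0 -1.5 0 0 0;0 0 0 -1.5 0 0 0;0 0 0 -1.5 0 0 0;0 0 0 -1 0 0 0' 40; python3 -m inch '0 0 0 -0.8 0 0 0;0 0 0 0 0 0 0;0 0 0 0 0 0 0;0 0 0 0 0 0 0' 40;  python3 - <<'E'
from h import *
import cv2
todo((.5296,.0105,.1317)); print(r.get_obs()["wrist_torque"])
for n in ("wrist","side","top"):
    d=imaging.get_image(n); cv2.imwrite(f"pics/{n}6.png",d["frame"][:,:,::-1])
E
```

```text
clock: 13.3
eef_pos: [0.4683, -0.1937, 0.2076]
eef_rot: [0.567, 0.423, -0.566, 0.424]
force: [-0.6, 0.1, -3.7]
finger_gap: 0.024
clock: 13.8
eef_pos: [0.4679, -0.1935, 0.2137]
eef_rot: [-0.566, -0.423, 0.567, -0.423]
force: [-0.9, 0.5, -3.3]
finger_gap: 0.0241
clock 13.8 pos [ 0.4679 -0.1935  0.2137] turn [-0.006 -0.     0.001] shift now-axes cm [  8.2    0.13 -21.31] desired-axes [  8.2    0.25 -21.31] F [-0.9  0.5 -3.3] bx F -0.2 gap 24.14 j [-0.54  0.39  1.69 -0.    1.06 -0.26]
[-0.04850465 -0.02623441  0.00767115]
```

View pics/wrist6.png

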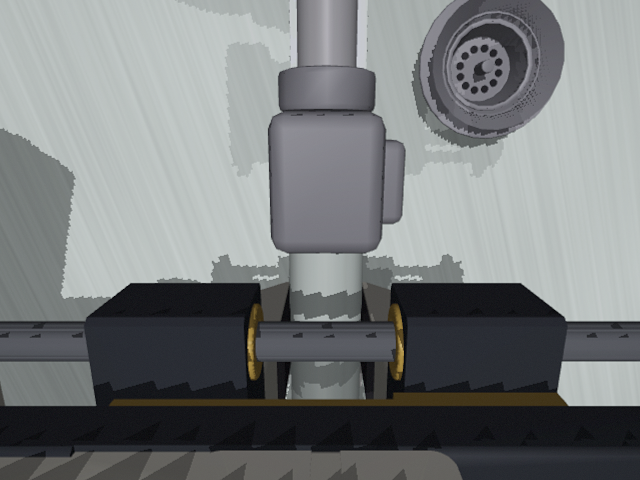

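View pics/top6.png

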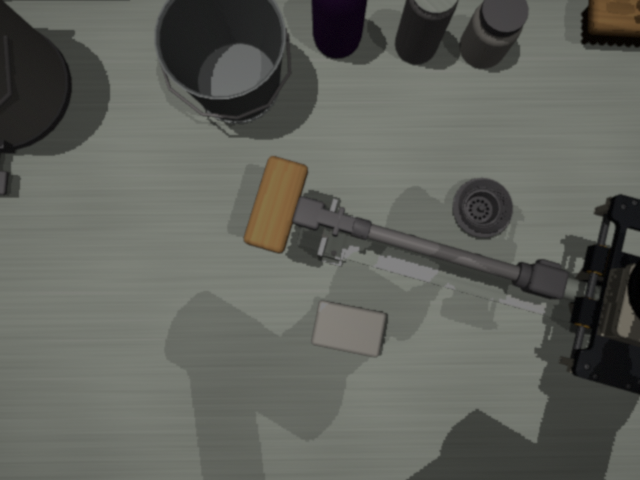

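View pics/side6.png

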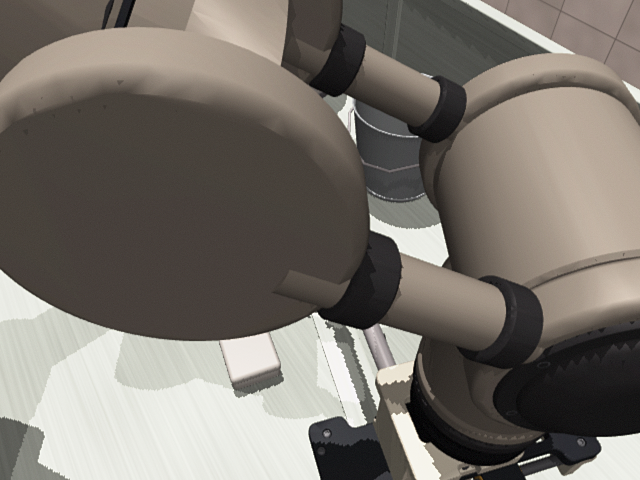

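Run:
```python
from h import *
d=imaging.get_image("top")
a=np.linalg.norm(ray(d,(402,248.2),.102)-ray(d,(282,216),.102))
b=np.linalg.norm(ray(d,(545,280),.184)-ray(d,(276,204.5),.184)); print(a,b,b-a)
todo((.5296,.0105,.2137)); print(r.get_obs()["qvel"].round(3))
```

```text
0.16052424635415907 0.3169553249430064 0.1564310785888473
clock 14.0 pos [ 0.468  -0.1935  0.214 ] turn [-0.006 -0.     0.   ] shift now-axes cm [  0.03   0.11 -21.31] desired-axes [  0.03   0.23 -21.31] F [ 0.2  0.1 -3.2] bx F -0.1 gap 23.76 j [-0.54  0.39  1.69 -0.    1.06 -0.26]
[-0.    -0.002 -0.002  0.003  0.001  0.   ]
```

```bash
python3 -c "
from bench import r
r.close_job()"
```

```text
the job is handed in; nothing more can be done
```

I drew the brush out to its second stop, locked it there, and handed the job in at about 14 s with the brush held up out of its rests. No verdict was reported.

- **Drawing out:** I squeezed the collar with the button in (gap 34.8 mm) and pulled past the first stop until I felt the hard end at 27 N. I then eased off and opened the fingers. The wrist picture showed the button sprung back out.
- **Lifting:** I took hold again about 50 mm behind the collar on plain tube with 40 N, leaving the button free. I eased the brush 5 mm towards the head and raised it about 82 mm.

The last checks before handing in:

| Check | Result |
|---|---|
| Force on the wrist | 3.2 N, the brush's own weight, so clear of the rack |
| Level and steady | wrist moment near zero, joints still; the head measured about 87 mm up from its picture size, against 82 mm at the gripper |
| Button | standing out in the last wrist picture |
| Strainer and soap case | not moved in the last top picture |

One check was loose: the handle's length measured from the picture came to 156 mm, not the expected 160 mm. That is within the few millimetres of error in reading pixels. I relied on the end stop and the button instead.

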